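# Set a watering valve half open and fit the right socket to its lever nut

## Robot

A 6-joint arm with a two-finger parallel gripper is mounted at the origin on the work surface. World frame = base frame: x ahead of the robot, y to its left, z up, the work surface at z = 0. Lengths are in m, angles in rad, forces in N, time in s.
With the tool pointing down it reaches from about 0.35 to 0.775 m from the base axis. Payload 7.3 kg.
Tool frame: the origin (TCP) lies at the very end of the fingers, on their centre line; the grasp point (between the pads) lies 19 mm behind it; z points along the fingers, y is the line along which they close (so a half turn about z gives the same grasp; the last joint's range is limited). The gripper opens to 92 mm and grips with 3 to 60 N. Pads are 19 mm wide; open, the fingers measure 130 mm over their backs; the gripper's body (75 mm by 190 mm) begins 47 mm behind the grasp point.
Start: joints at [-1.278, 0.342, 1.524, -0, 1.275, -0.146], TCP at [0.223, -0.475, 0.227] pointing down, gripper open.
Joint ranges: [-2.53, 2.53], [-0.77, 2.02], [0.04, 2.7], [-1, 4.14], [0.28, 2.66], [-3.11, 3.11]. Speed limits (rad/s): [2.57, 2.57, 3.14, 3.14, 3.14, 3.14].

## Interface

Orientations are given as [roll, pitch, yaw] about the fixed x, y, z axes, in that order (R = Rz(yaw) Ry(pitch) Rx(roll)).
In Python, from cell import observe, read_camera, get_calibration, hand_in, search_frame gives the robot as it stands.
- The arm moves only by the tool step_arm, never from a script. Its argument "commands" is a list of rows, each an object with "translation": the shift along the tool's x, y, z in mm, a list of three; "roll": the turn about the tool's z in rad. In form: [{"translation": [x, y, z], "roll": roll}, ...]. A call has 1 to 20 rows; each row shifts and turns the commanded pose from where the row before left it, along the tool's axes as they then stand; what a row does not reach is not made up. A row lasts 1/12 s, in which the tool goes at most 41.7 mm and 7.16 degrees, less where a joint would pass 70% of its speed; a pose out of reach is approached as far as the arm can. A call is refused whole if a number of a shift passes 41.7 or a number of a turn 0.125, either way. A call with a gripper value outside its range is refused whole. "fingers" is the opening, from 0 (shut) to 1 (fully open), set as the call begins (left out, the last holds). The fingers move at their own pace and stop on an object; "grip_force" is the grip in N (left out, the last holds). Time passes only in rows, so rows that do not move let the fingers close. It gives the time, the measured TCP pose, the force, the opening and the grip force at its end, in the units of the state.
- observe(): the state, without advancing time (a new reading comes with each control period).
- read_camera(name): name is "side" or "top"; returns the picture (420x560x3 uint8, red, green, blue); there is no depth.
- get_calibration(name): a dict with "camera_matrix" (3x3 intrinsics, pixels), "world_from_camera" (4x4, takes a point from camera to world coordinates). Camera axes: x right, y up, looking along -z (the intrinsics and any distortion apply to the point x, -y, -z); pixel columns grow to the right and rows downward; lengths in m; the calibration is good to about 2 mm. A picture is of the moment at which its call begins. get_calibration takes no time and is no camera call.
- hand_in(): hands the job in; it is judged then, once.
Trained networks look in the newest picture that a camera, given by its name, has taken for a name from the list of things; names that differ only in an ending like _2 or _b are one class to them, and where a whole thing is asked for, a point or a joint stands for the part that bears it (a point fixed in the world has none). Each returns a list of dicts, best first, with "confidence" (0 to 1); they miss things now and then, are a little off and sometimes report something else, mostly with a low value. They report only what shows in the picture. A call takes as long as a camera call. They do not tell look-alikes from the thing itself.
- search_frame(camera, name): "at" ([x, y, z] in m, in world coordinates, good to about 4 mm: the middle of the surface that is visible of it).
The state is a dict: "time": time; "qpos": joint angles; "qvel": joint speeds; "joint_efforts": joint torques, N m; "tool_pos": TCP position; "tool_rot": TCP orientation; "contact_force": force on the tool from outside, world axes, zero at the start; "torque": the same for the moment, N m; "opening": finger opening in m; "grip_force": force on a finger pad.
Only numpy, scipy, OpenCV 4.12 (cv2) and the standard library are available. Lean on these libraries where they do the work, as an engineer would, in place of code of your own. Each camera call takes 0.05 s, during which the arm holds its last target. There are 200 camera calls.

## Task

On the plant-watering header, turn the lever of the valve next to the gauge to half open (45 degrees) and let go of it, leaving the other two valves as they are. Then try the sockets on the nut that holds that lever - only one goes fully down - stand any other you took back upright in the tray, and seat the right one fully down over the nut, with the lever still half open, ready to nip it up. Finish while holding that socket in the gripper, home on the nut; do not push the things around it aside or knock a socket over.

Things in the scene. Friction and masses are not known exactly. Their poses are not given: they have to be found in the camera images.
- header: Watering header: a 34 mm brass bar along the header's y on a plywood board (165 x 400 x 16 mm), with three ball valves 130 mm apart whose outlets face -x. Origin on the table under the middle valve's stem. Fixed to the table, but its place and heading vary.
- gauge (a point): Centre of the dial of the pressure gauge (52 mm across, facing up, 102 mm above the table) on the +y end of the header's bar.
- gauge_valve (a point): The stem axis of the valve next to the gauge, at the foot of its nut, 82 mm above the table: the valve to work on is the one whose nut point is here. Its centre is 96 mm from the gauge's centre.
- tray: Red steel tray 260 x 90 x 16 mm (inner floor 4 mm above the table, walls 4 mm), fixed to the table; origin under its centre, x along its length. The three sockets stand in a row along x about 75 mm apart.
- valve_a: Brass lever ball valve, one of three on the header that look alike apart from the size of nut and hub recess (only the right socket goes fully down: a smaller one stops on the nut, a larger on the hub); which sits beside the gauge varies. Origin on the table under the stem; -x: along its outlet (tip 85 mm out), +y: lever when closed. Fixed to the header.
- lever_a (a joint): Opening of valve_a in rad: 0 closed (lever square across the outlet), 0.785 half open, 1.571 fully open (lever in line above the outlet). Growing values turn the lever anticlockwise seen from above. It is stiff (about 0.4 N m, some 6 N at the sleeve) and stays where it is left.
- nut_a (a point): Valve_a's stem axis at the FOOT of its hex nut, 82 mm up, on the floor of a round recess 6 mm deep in the lever's hub (up to 41 mm across): a seated socket's lower rim rests here. z up, x out along the lever. The nut turns with it; two flats face along x, so a socket with x heading equal modulo 60 degrees slides on. Nut 13, 17 or 21 mm across flats and 8, 10 or 13 mm high (+ 2 mm stud); not told which.
- grip_a (a point): Middle of the blue sleeve on the lever of valve_a, 62 mm out from the stem and 85 mm above the table; the sleeve is 50 mm long, 16 mm wide, 10 mm thick, with at least 20 mm free below it. x points outward along the lever, z up.
- valve_b: Brass lever ball valve, one of three on the header that look alike apart from the size of nut and hub recess (only the right socket goes fully down: a smaller one stops on the nut, a larger on the hub); which sits beside the gauge varies. Origin on the table under the stem; -x: along its outlet (tip 85 mm out), +y: lever when closed. Fixed to the header.
- lever_b (a joint): Opening of valve_b in rad: 0 closed (lever square across the outlet), 0.785 half open, 1.571 fully open (lever in line above the outlet). Growing values turn the lever anticlockwise seen from above. It is stiff (about 0.4 N m, some 6 N at the sleeve) and stays where it is left.
- nut_b (a point): Valve_b's stem axis at the FOOT of its hex nut, 82 mm up, on the floor of a round recess 6 mm deep in the lever's hub (up to 41 mm across): a seated socket's lower rim rests here. z up, x out along the lever. The nut turns with it; two flats face along x, so a socket with x heading equal modulo 60 degrees slides on. Nut 13, 17 or 21 mm across flats and 8, 10 or 13 mm high (+ 2 mm stud); not told which.
- grip_b (a point): Middle of the blue sleeve on the lever of valve_b, 62 mm out from the stem and 85 mm above the table; the sleeve is 50 mm long, 16 mm wide, 10 mm thick, with at least 20 mm free below it. x points outward along the lever, z up.
- valve_c: Brass lever ball valve, one of three on the header that look alike apart from the size of nut and hub recess (only the right socket goes fully down: a smaller one stops on the nut, a larger on the hub); which sits beside the gauge varies. Origin on the table under the stem; -x: along its outlet (tip 85 mm out), +y: lever when closed. Fixed to the header.
- lever_c (a joint): Opening of valve_c in rad: 0 closed (lever square across the outlet), 0.785 half open, 1.571 fully open (lever in line above the outlet). Growing values turn the lever anticlockwise seen from above. It is stiff (about 0.4 N m, some 6 N at the sleeve) and stays where it is left.
- nut_c (a point): Valve_c's stem axis at the FOOT of its hex nut, 82 mm up, on the floor of a round recess 6 mm deep in the lever's hub (up to 41 mm across): a seated socket's lower rim rests here. z up, x out along the lever. The nut turns with it; two flats face along x, so a socket with x heading equal modulo 60 degrees slides on. Nut 13, 17 or 21 mm across flats and 8, 10 or 13 mm high (+ 2 mm stud); not told which.
- grip_c (a point): Middle of the blue sleeve on the lever of valve_c, 62 mm out from the stem and 85 mm above the table; the sleeve is 50 mm long, 16 mm wide, 10 mm thick, with at least 20 mm free below it. x points outward along the lever, z up.
- socket_small_mid (a point): Small deep socket: steel, 20.5 mm across, 60 mm tall, 80 g, standing on its open end in the tray. Point: its centre, 30 mm above its lower rim. Hex opening below, 20 mm deep, for a 13 mm nut (14.2 mm across flats, 1.2 mm play); two flats face along x. The upper 40 mm is round shank to hold it by (square drive recess on top). Its place in the row and heading vary.
- socket_mid_mid (a point): Middle deep socket: steel, 26 mm across, 60 mm tall, 120 g, standing on its open end in the tray. Point: its centre, 30 mm above its lower rim. Hex opening below, 20 mm deep, for a 17 mm nut (18.2 mm across flats, 1.2 mm play); two flats face along x. The upper 40 mm is round shank to hold it by (square drive recess on top). Its place in the row and heading vary.
- socket_large_mid (a point): Large deep socket: steel, 31 mm across, 60 mm tall, 170 g, standing on its open end in the tray. Point: its centre, 30 mm above its lower rim. Hex opening below, 20 mm deep, for a 21 mm nut (22.2 mm across flats, 1.2 mm play); two flats face along x. The upper 40 mm is round shank to hold it by (square drive recess on top). Its place in the row and heading vary.
- seal_tape: Bystander: white roll of thread-seal tape lying flat, 54 mm across, 16 mm high; origin under its centre.
- shell: Bystander: pale seashell, domed, 66 mm across, 29 mm high; origin under its centre.
- succulent: Bystander: succulent in a terracotta pot 80 mm across, about 100 mm high; origin under its centre.
- cup: Bystander: white mug 76 mm across, 85 mm high; origin under its centre.
Mind the look-alikes: they are no part of the job. Leave any blue look-alike of the part that bears socket_mid_mid alone.

How it is judged:
By the outcome, as a careful person would: the job done as asked, in the order asked, and still so for the second after the job is handed in, while the arm keeps its last pose, push and grip.
It also fails if it takes over 72 s, if anything falls off the work surface, if the arm or the gripper's body presses on something with over 40 N, if the wrist force passes 120 N, or if a joint passes its speed limit or range.

## Working session

There is one attempt and no reset: what is moved stays moved. The work goes in short steps, Python scripts to look and compute and a tool call to move; the robot and the scene stay as the last step left them, time stands still between calls to the robot, and variables do not carry over. Pictures are saved under pics/ and viewed, at most 10 in all, crops included, and the job is handed in when it is done.

Besides the shell and the picture viewer there is one more tool, called after "Call:" as name(argument=value, ...), one argument or row to a line, values as JSON. step_arm: Moves the arm, as the interface text tells. Its arguments: {"type":"object","properties":{"commands":{"type":"array"},"fingers":{"type":"number"},"grip_force":{"type":"number"}},"required":["commands"]}

```bash
mkdir -p pics; cat > h.py <<'E'
import numpy as np,cv2
from cell import *
def proj(c,p):
    k=get_calibration(c);T=np.linalg.inv(k["world_from_camera"]);q=T[:3,:3]@np.array(p,float)+T[:3,3]
    K=np.array(k["camera_matrix"]);v=K@np.array([q[0],-q[1],-q[2]]);return v[:2]/v[2]
def back(c,u,v,z):
    k=get_calibration(c);T=np.array(k["world_from_camera"]);d=np.linalg.inv(np.array(k["camera_matrix"]))@[u,v,1]
    d=T[:3,:3]@[d[0],-d[1],-d[2]];o=T[:3,3];return o+d*(z-o[2])/d[2]
def save(c,n,box=None,s=1):
    im=read_camera(c)[:,:,::-1]
    if box: im=im[box[1]:box[3],box[0]:box[2]]
    im=cv2.resize(np.ascontiguousarray(im),None,fx=s,fy=s,interpolation=cv2.INTER_CUBIC);cv2.imwrite('pics/'+n,im)
E
python3 - <<'E'
from h import *
print(observe()); print({k:v for k,v in get_calibration("top").items()})
a=read_camera("top");b=read_camera("side")
im=np.vstack([a,b])[:,:,::-1]
cv2.imwrite('pics/top.png',a[:,:,::-1]);cv2.imwrite('pics/side.png',b[:,:,::-1])
for c in("top","side"):
  for n in("gauge","nut_a","grip_a","tray","socket_small_mid","socket_mid_mid","socket_large_mid","succulent","cup"):
    for r in search_frame(c,n)[:4]: print(c,n,np.round(r["at"],4),round(r["confidence"],2),proj(c,r["at"]).round())
E
```

```text
{'time': 0.0, 'qpos': array([-1.27797879e+00,  3.42688152e-01,  1.52501144e+00, -4.96747515e-06,
        1.27537442e+00, -1.46015467e-01]), 'qvel': array([-0.00010722,  0.00062737, -0.0019789 ,  0.00183591,  0.00052886,
        0.00135692]), 'joint_efforts': array([-2.42523247e-04, -4.31247747e+01, -2.44212931e+01,  7.17359106e-02,
        5.59916126e-02, -1.42572967e-04]), 'tool_pos': array([ 0.22295915, -0.47486508,  0.22606484]), 'tool_rot': array([-3.14012637e+00, -2.10833540e-04,  4.38834304e-01]), 'contact_force': array([-0.37316254,  0.26042802, -0.88444457]), 'torque': array([ 0.0422247 ,  0.01222374, -0.00285614]), 'grip_force': 0.0, 'opening': 0.09180915110709272}
{'camera_matrix': array([[428.70898458,   0.        , 274.39303727],
       [  0.        , 428.70898458, 217.55670577],
       [  0.        ,   0.        ,   1.        ]]), 'world_from_camera': array([[ 0.10315199,  0.96960082, -0.22188717,  0.29864717],
       [-0.99465774,  0.10143918, -0.01913321,  0.04408791],
       [ 0.00395647,  0.22267542,  0.97488461,  1.01240148],
       [ 0.        ,  0.        ,  0.   
[... 1325 characters left out ...]
19 0.0893] 0.66 [312. 173.]
side nut_a [0.5899 0.0649 0.0867] 0.62 [324. 210.]
side grip_a [ 0.5622 -0.0747  0.0863] 0.97 [330. 259.]
side grip_a [0.5965 0.1914 0.0872] 0.78 [312. 174.]
side grip_a [0.5901 0.0666 0.0881] 0.49 [324. 209.]
side tray [ 0.4847 -0.3074  0.0057] 0.81 [324. 389.]
side tray [ 0.5628 -0.0774  0.0905] 0.54 [331. 259.]
side socket_small_mid [ 0.4749 -0.3064  0.0609] 0.46 [321. 380.]
side socket_mid_mid [ 0.3047 -0.2812  0.0616] 0.78 [225. 388.]
side socket_mid_mid [ 0.4013 -0.2957  0.062 ] 0.61 [280. 384.]
side socket_large_mid [0.5891 0.0447 0.0676] 0.58 [325. 221.]
side succulent [0.3421 0.3346 0.0567] 0.84 [211. 162.]
side cup [0.4956 0.4163 0.0583] 0.84 [259. 136.]
```

View pics/top.png

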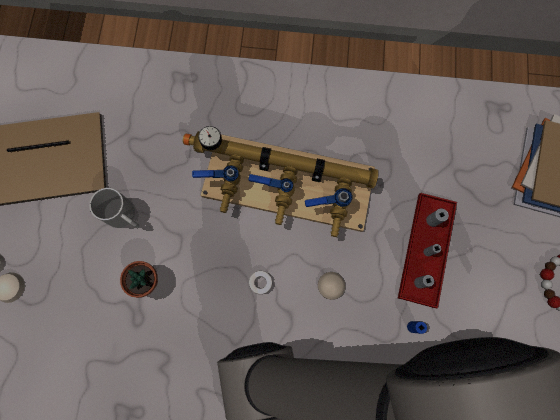

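View pics/side.png

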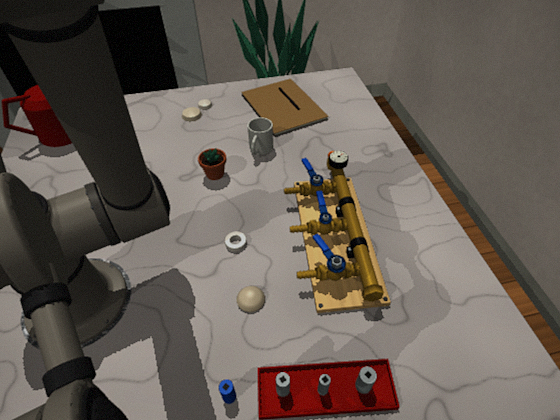

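```bash
python3 - <<'E'
from h import *
a=cv2.imread('pics/top.png');b=cv2.imread('pics/side.png')
c1=cv2.resize(a[115:245,175:385],None,fx=3.8,fy=3.8,interpolation=cv2.INTER_CUBIC)
cv2.imwrite('pics/c1.png',c1)
c2=cv2.resize(a[190:340,390:470],(400,750)[::1],interpolation=cv2.INTER_CUBIC)
c2=cv2.resize(a[192:340,390:470],(320,592),interpolation=cv2.INTER_CUBIC)
c3=cv2.resize(b[355:420,210:400],(475,162),interpolation=cv2.INTER_CUBIC)
c4=cv2.resize(b[140:300,270:400],(475,585)[::1],interpolation=cv2.INTER_CUBIC)[:430]
c4=cv2.resize(b[145:240,280:370],(455,430)[::1],interpolation=cv2.INTER_CUBIC); c4=cv2.copyMakeBorder(c4,0,0,0,20,0)
cv2.imwrite('pics/c2.png',np.hstack([c2,np.vstack([c3,c4])]))
E
```

```text
(no output)
```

View pics/c1.png

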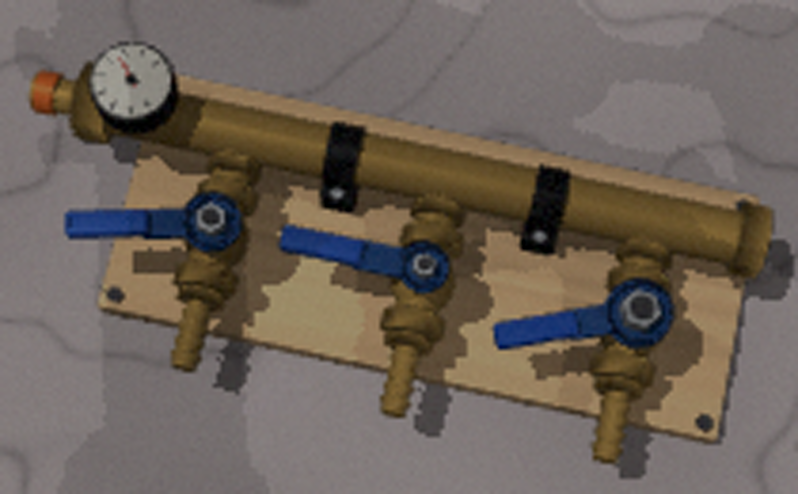

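View pics/c2.png

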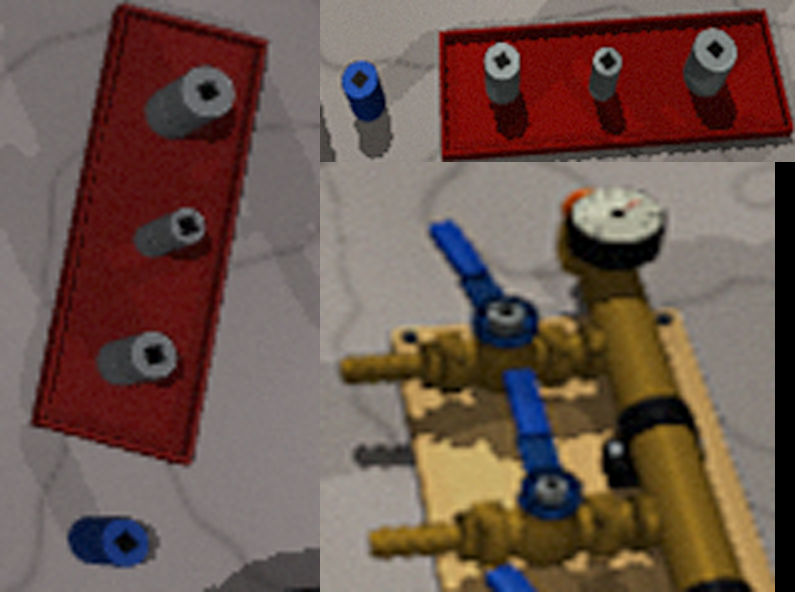

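```bash
cat >> h.py <<'E'
from scipy.optimize import least_squares
def tri(t,s,z=None):
    f=lambda p: np.r_[proj("top",p)-t,proj("side",p)-s]
    r=least_squares(f,[.5,0,.08]);return r.x.round(4),r.fun.round(1)
E
python3 - <<'E'
from h import *
for n,t,s in [("nutG",(230.5,172.1),(316.6,178.8)),("nutM",(286.6,184.5),(325.3,217.4)),("mid",(428.3,280.8),(282.8,379.4)),("small",(436.5,248.5),(324.4,379.4)),("large",(441.75,215),(367.6,374.6)),("gauge",(175+131/3.8,115+79/3.8),(280+(618-320)/5.06,145+(213-162)/4.53))]:
    z={"n":.092 if n=="nutG" else .09}.get(n[0],.064); z=.102 if n=="gauge" else z
    print(n,tri(t,s),back("top",*t,z).round(4),back("side",*s,z).round(4))
c=lambda x,y:(175+x/3.8,115+y/3.8)
N=[back("top",*c(*p),z)[:2] for p,z in(((211,217),.093),((424,264),.091),((641,307),.096))]
d=N[0]-N[2];print("spacing",np.hypot(*d)/2,"hdr y heading deg",np.degrees(np.arctan2(d[1],d[0])))
h0=np.arctan2(d[1],d[0])
for n,tip,z in((0,(66,224),.09),(1,(283,238),.09),(2,(496,336),.09)):
    v=back("top",*c(*tip),z)[:2]-N[n];print("lever",n,N[n].round(4),np.degrees(np.arctan2(v[1],v[0])-h0),np.hypot(*v))
E
```

```text
nutG (array([0.6037, 0.1723, 0.0864]), array([-0. ,  0.2,  0.3, -0.1])) [0.6025 0.1715 0.092 ] [0.601  0.1666 0.092 ]
nutM (array([0.5882, 0.0428, 0.0842]), array([-0. ,  0.4,  0.4, -0.1])) [0.5872 0.0428 0.09  ] [0.5854 0.038  0.09  ]
mid (array([ 0.4079, -0.2895,  0.0612]), array([-0. ,  0.1,  0.1, -0. ])) [ 0.4079 -0.2885  0.064 ] [ 0.4076 -0.2903  0.064 ]
small (array([ 0.4815, -0.3063,  0.0607]), array([-0. ,  0.3,  0.3, -0.1])) [ 0.4816 -0.3051  0.064 ] [ 0.4805 -0.3072  0.064 ]
large (array([ 0.5601, -0.3163,  0.0619]), array([-0. ,  0.2,  0.2, -0.1])) [ 0.5601 -0.3155  0.064 ] [ 0.5592 -0.3169  0.064 ]
gauge (array([0.6811, 0.229 , 0.1001]), array([-0.,  0.,  0., -0.])) [0.6804 0.2286 0.102 ] [0.6802 0.2269 0.102 ]
spacing 0.1293900459378656 hdr y heading deg 83.4336264834685
lever 0 [0.6021 0.1713] 14.78291101334144 0.08639408041690108
lever 1 [0.587  0.0428] 1.435155462788074 0.08510459762435248
lever 2 [ 0.5725 -0.0858] 23.215325520753357 0.08604372019503044
```

Call:
step_arm(
  commands=[
    {"translation": [31.8,-24.2,0],"roll": 0},
    {"translation": [31.8,-24.2,0],"roll": 0},
    {"translation": [31.8,-24.2,0],"roll": 0},
    {"translation": [31.8,-24.2,0],"roll": 0},
    {"translation": [31.8,-24.2,0],"roll": 0},
    {"translation": [31.8,-24.2,0],"roll": 0},
    {"translation": [31.8,-24.2,0],"roll": 0},
    {"translation": [31.8,-24.2,0],"roll": 0},
    {"translation": [31.8,-24.2,0],"roll": 0},
    {"translation": [31.8,-24.2,0],"roll": 0},
    {"translation": [31.8,-24.2,0],"roll": 0},
    {"translation": [31.8,-24.2,0],"roll": 0},
    {"translation": [31.8,-24.2,0],"roll": 0},
    {"translation": [31.8,-24.2,0],"roll": 0},
    {"translation": [31.8,-24.2,0],"roll": 0},
    {"translation": [31.8,-24.2,0],"roll": 0},
    {"translation": [31.8,-24.2,0],"roll": 0},
    {"translation": [31.8,-24.2,0],"roll": 0},
    {"translation": [31.8,-24.2,0],"roll": 0},
    {"translation": [31.8,-24.2,0],"roll": 0},
  ],
  fingers=0.42,
)

```text
time: 2.67
tool_pos: [0.5937, 0.2351, 0.2266]
tool_rot: [3.141, -0.0, 0.439]
contact_force: [1.3, -1.4, 0.7]
opening: 0.0384
grip_force: 0.0
```

Call:
step_arm(
  commands=[
    {"translation": [0,0,7],"roll": -0.116},
    {"translation": [0,0,7],"roll": -0.116},
    {"translation": [0,0,7],"roll": -0.116},
    {"translation": [0,0,7],"roll": -0.116},
    {"translation": [0,0,7],"roll": -0.116},
    {"translation": [0,0,7],"roll": -0.116},
    {"translation": [0,0,7],"roll": -0.116},
    {"translation": [0,0,7],"roll": -0.116},
    {"translation": [0,0,7],"roll": -0.116},
    {"translation": [0,0,7],"roll": -0.116},
    {"translation": [0,0,7],"roll": -0.116},
    {"translation": [0,0,0],"roll": 0},
    {"translation": [0,0,0],"roll": 0},
  ],
)

```text
time: 3.75
tool_pos: [0.593, 0.233, 0.1494]
tool_rot: [-3.141, 0.0, 1.711]
contact_force: [0.2, -0.0, 0.0]
opening: 0.0385
grip_force: 0.0
```

```bash
python3 - <<'E'
from h import *
o=observe();print(o['time'],o['tool_pos'].round(4),o['tool_rot'].round(4),o['opening'])
a=read_camera("top")[:,:,::-1];b=read_camera("side")[:,:,::-1]
for p in [(.6021,.1713,.093)]: print(proj("top",p),proj("side",p),proj("top",o['tool_pos']),proj("side",o['tool_pos']))
A=cv2.resize(np.ascontiguousarray(a[100:240,140:300]),(400,350));B=cv2.resize(np.ascontiguousarray(b[100:240,240:400]),(400,350))
cv2.imwrite('pics/d1.png',np.hstack([A,B]))
E
```

```text
3.75 [0.593  0.233  0.1494] [-3.1407e+00  2.0000e-04  1.7113e+00] 0.038467392458107645
[230.51894372 172.11348034] [316.51656453 177.21165585] [198.57530552 164.60597689] [307.80569581 145.68257401]
```

View pics/d1.png

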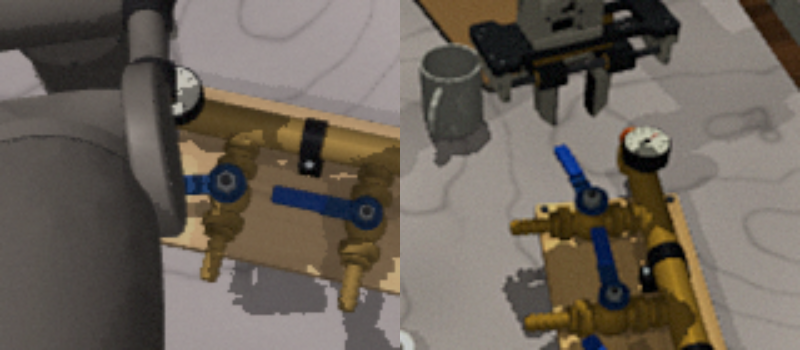

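Call:
step_arm(
  commands=[
    {"translation": [0,0,19],"roll": 0},
    {"translation": [0,0,19],"roll": 0},
    {"translation": [0,0,19],"roll": 0},
    {"translation": [0,0,19],"roll": 0},
    {"translation": [0,0,0],"roll": 0},
    {"translation": [0,0,0],"roll": 0},
  ],
)

```text
time: 4.35
tool_pos: [0.593, 0.233, 0.0735]
tool_rot: [-3.14, 0.0, 1.713]
contact_force: [-0.1, 0.4, 0.4]
opening: 0.0387
grip_force: 0.0
```

Call:
step_arm(
  commands=[
    {"translation": [0,0,0],"roll": 0},
    {"translation": [0,0,0],"roll": 0},
    {"translation": [0,0,0],"roll": 0},
    {"translation": [0,0,0],"roll": 0},
    {"translation": [0,0,0],"roll": 0},
    {"translation": [0,0,0],"roll": 0},
  ],
  fingers=0,
  grip_force=15,
)

```text
time: 4.85
tool_pos: [0.5941, 0.2334, 0.0748]
tool_rot: [3.139, -0.0, 1.715]
contact_force: [2.4, 1.2, 4.7]
opening: 0.0158
grip_force: 15.0
```

Call:
step_arm(
  commands=[
    {"translation": [-0.07,-3.0,0],"roll": -0.048},
    {"translation": [-0.07,-3.0,0],"roll": -0.048},
    {"translation": [-0.07,-3.0,0],"roll": -0.048},
    {"translation": [-0.07,-3.0,0],"roll": -0.048},
    {"translation": [-0.07,-3.0,0],"roll": -0.048},
    {"translation": [-0.07,-3.0,0],"roll": -0.048},
    {"translation": [-0.07,-3.0,0],"roll": -0.048},
    {"translation": [-0.07,-3.0,0],"roll": -0.048},
    {"translation": [-0.07,-3.0,0],"roll": -0.048},
    {"translation": [-0.07,-3.0,0],"roll": -0.048},
    {"translation": [-0.07,-3.0,0],"roll": -0.048},
    {"translation": [0,0,0],"roll": 0},
    {"translation": [0,0,0],"roll": 0},
  ],
)

```text
time: 5.93
tool_pos: [0.5643, 0.2205, 0.0748]
tool_rot: [3.139, 0.001, 2.241]
contact_force: [3.1, 0.6, 6.0]
opening: 0.0154
grip_force: 15.0
```

```bash
python3 - <<'E'
from h import *
o=observe();print(o['time'],o['tool_pos'].round(4),o['tool_rot'].round(4),o['opening'],o['contact_force'],o['torque'])
v=o['tool_pos'][:2]-[.6021,.1713];print(np.hypot(*v),np.degrees(np.arctan2(v[1],v[0]))-83.4,np.degrees(o['tool_rot'][2])-83.4)
E
```

```text
5.9333 [0.5643 0.2205 0.0748] [3.1389e+00 1.3000e-03 2.2415e+00] 0.015433094367579487 [3.13112684 0.60206649 6.02110614] [ 0.21465604 -0.59808445  0.01327189]
0.062004358976159905 44.136963656828996 45.027550037806606
```

Call:
step_arm(
  commands=[
    {"translation": [0,0,0],"roll": 0},
    {"translation": [0,0,0],"roll": 0},
    {"translation": [0,0,0],"roll": 0},
    {"translation": [0,0,0],"roll": 0},
    {"translation": [0,0,-20],"roll": 0},
    {"translation": [0,0,-36],"roll": 0},
    {"translation": [0,0,-36],"roll": 0},
    {"translation": [0,0,-36],"roll": 0},
  ],
  fingers=0.42,
)

```text
time: 6.6
tool_pos: [0.5625, 0.2199, 0.2025]
tool_rot: [-3.139, -0.001, 2.242]
contact_force: [0.4, 0.1, 0.5]
opening: 0.0384
grip_force: 0.0
```

Call:
step_arm(
  commands=[
    {"translation": [-21.6,-31.3,0],"roll": 0},
    {"translation": [-21.6,-31.3,0],"roll": 0},
    {"translation": [-21.6,-31.3,0],"roll": 0},
    {"translation": [-21.6,-31.3,0],"roll": 0},
    {"translation": [-21.6,-31.3,0],"roll": 0},
    {"translation": [-21.6,-31.3,0],"roll": 0},
    {"translation": [-21.6,-31.3,0],"roll": 0},
    {"translation": [-21.6,-31.3,0],"roll": 0},
    {"translation": [-21.6,-31.3,0],"roll": 0},
    {"translation": [-21.6,-31.3,0],"roll": 0},
    {"translation": [-21.6,-31.3,0],"roll": 0},
    {"translation": [-21.6,-31.3,0],"roll": 0},
    {"translation": [-21.6,-31.3,0],"roll": 0},
    {"translation": [-21.6,-31.3,0],"roll": 0},
    {"translation": [0,0,0],"roll": -0.121},
    {"translation": [0,0,0],"roll": -0.121},
    {"translation": [0,0,0],"roll": -0.121},
    {"translation": [0,0,0],"roll": -0.121},
    {"translation": [0,0,0],"roll": -0.121},
    {"translation": [0,0,0],"roll": -0.121},
  ],
  fingers=0.65,
)

```text
time: 8.27
tool_pos: [0.4082, -0.2891, 0.2013]
tool_rot: [3.141, -0.001, 2.974]
contact_force: [0.3, -0.1, -0.2]
opening: 0.0596
grip_force: 0.0
```

```bash
python3 - <<'E'
from h import *
o=observe();print(o['time'],o['tool_pos'].round(4),o['tool_rot'].round(4),o['opening'],o['contact_force'])
a=np.ascontiguousarray(read_camera("top")[:,:,::-1]);b=np.ascontiguousarray(read_camera("side")[:,:,::-1])
cv2.imwrite('pics/t2.png',a);cv2.imwrite('pics/s2.png',b)
print(proj("top",o['tool_pos']),proj("side",o['tool_pos']))
A=cv2.resize(a[110:240,170:390],(792,468),interpolation=cv2.INTER_CUBIC)
# blue mask of gauge lever
hsv=cv2.cvtColor(a,cv2.COLOR_BGR2HSV);m=cv2.inRange(hsv,(100,120,50),(130,255,255));m[:140]=0;m[235:]=0;m[:,:170]=0;m[:,370:]=0
n,l,s,c=cv2.connectedComponentsWithStats(m)
for i in range(1,n):
  if s[i,4]>30: print(s[i],c[i])
B=cv2.resize(b[300:420,180:420],(480,240),interpolation=cv2.INTER_CUBIC)
cv2.imwrite('pics/e1.png',np.vstack([A[:350],np.hstack([B,np.zeros((240,312,3),np.uint8)])]))
E
```

```text
8.2667 [ 0.4082 -0.2891  0.2013] [ 3.1410e+00 -1.1000e-03  2.9742e+00] 0.05959848424500085 [ 0.25105659 -0.09666405 -0.24159293]
[454.3822056  274.92925961] [282.59027185 348.8580309 ]
[196 166  42  29 304] [216.63815789 181.16776316]
[249 175  44  17 291] [269.79381443 181.54295533]
[305 189  47  18 310] [327.33870968 199.72258065]
```

View pics/e1.png

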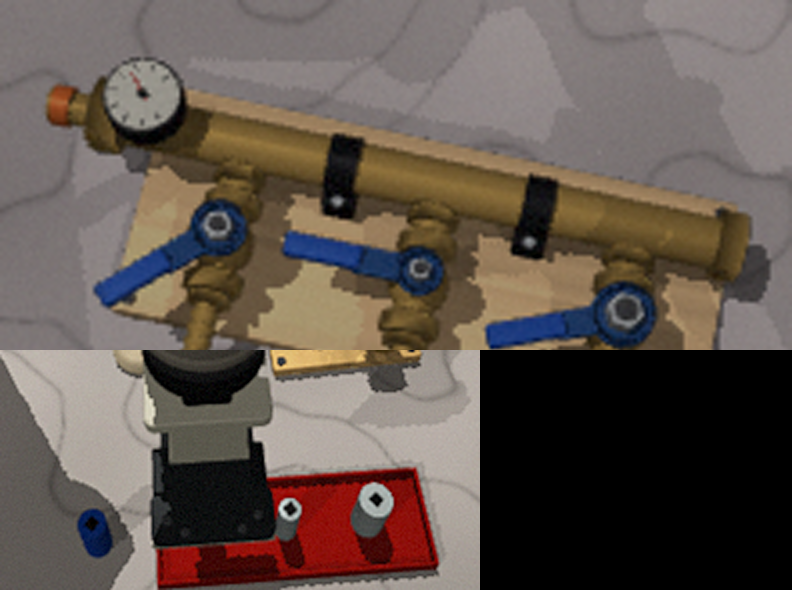

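```bash
python3 - <<'E'
from h import *
for f in("top","t2"):
  a=cv2.imread(f'pics/{f}.png');hsv=cv2.cvtColor(a,cv2.COLOR_BGR2HSV);m=cv2.inRange(hsv,(100,120,50),(130,255,255));m[:140]=0;m[235:]=0;m[:,:170]=0;m[:,370:]=0
  n,l,s,c=cv2.connectedComponentsWithStats(m)
  for i in range(1,n):
    if s[i,4]>100:
      P=np.array([back("top",x,y,.087)[:2] for y,x in np.argwhere(l==i)]);
      e=P.mean(0);u=np.linalg.svd(P-e)[2][0];u*=np.sign(u[1]);print(f,e.round(4),np.degrees(np.arctan2(u[1],u[0]))-83.4)
c=lambda x,y:(170+x/3.6,110+y/3.6)
N=back("top",*c(217,224),.092)[:2];v=back("top",*c(104,290),.09)[:2]-N;print(N,np.degrees(np.arctan2(v[1],v[0]))-83.4)
E
```

```text
top [0.5996 0.1835] 9.288740249012903
top [0.5947 0.2347] 15.329464788831046
top [0.5912 0.0822] -1.1219085620421652
top [ 0.5584 -0.0359] 21.99040421189366
t2 [0.5796 0.2005] 43.23297437960031
t2 [0.5912 0.0812] -0.49393088568034216
t2 [ 0.5623 -0.0513] 21.069203265831945
[0.60211736 0.17194673] 44.01176494729275
```

Call:
step_arm(
  commands=[
    {"translation": [0,0,35],"roll": 0},
    {"translation": [0,0,35],"roll": 0},
    {"translation": [0,0,35],"roll": 0},
    {"translation": [0,0,35],"roll": 0},
    {"translation": [0,0,31],"roll": 0},
    {"translation": [0,0,0],"roll": 0},
    {"translation": [0,0,0],"roll": 0},
  ],
)

```text
time: 8.95
tool_pos: [0.4078, -0.2886, 0.0299]
tool_rot: [3.14, -0.003, 2.966]
contact_force: [0.6, -0.5, -0.2]
opening: 0.0593
grip_force: 0.0
```

Call:
step_arm(
  commands=[
    {"translation": [0,0,0],"roll": 0},
    {"translation": [0,0,0],"roll": 0},
    {"translation": [0,0,0],"roll": 0},
    {"translation": [0,0,0],"roll": 0},
    {"translation": [0,0,0],"roll": 0},
    {"translation": [0,0,0],"roll": 0},
    {"translation": [0,0,0],"roll": 0},
    {"translation": [0,0,0],"roll": 0},
  ],
  fingers=0,
  grip_force=12,
)

```text
time: 9.62
tool_pos: [0.4089, -0.2896, 0.0314]
tool_rot: [-3.141, 0.001, 2.969]
contact_force: [-0.4, 0.8, 6.7]
opening: 0.0254
grip_force: 12.0
```

Call:
step_arm(
  commands=[
    {"translation": [0,0,0],"roll": 0},
    {"translation": [0,0,0],"roll": 0},
    {"translation": [0,0,-10],"roll": 0},
    {"translation": [0,0,-30],"roll": 0},
    {"translation": [0,0,-40],"roll": 0},
    {"translation": [0,0,-40],"roll": 0},
    {"translation": [0,0,0],"roll": 0},
  ],
  grip_force=30,
)

```text
time: 10.2
tool_pos: [0.4114, -0.292, 0.1583]
tool_rot: [-3.134, 0.011, 2.969]
contact_force: [1.1, -0.5, -1.5]
opening: 0.0254
grip_force: 30.0
```

Call:
step_arm(
  commands=[
    {"translation": [-8.6,37.5,0],"roll": 0},
    {"translation": [-8.6,37.5,0],"roll": 0},
    {"translation": [-8.6,37.5,0],"roll": 0},
    {"translation": [-8.6,37.5,0],"roll": 0},
    {"translation": [-8.6,37.5,0],"roll": 0},
    {"translation": [-8.6,37.5,0],"roll": 0},
    {"translation": [-8.6,37.5,0],"roll": 0},
    {"translation": [-8.6,37.5,0],"roll": 0},
    {"translation": [-8.6,37.5,0],"roll": 0},
    {"translation": [-8.6,37.5,0],"roll": 0},
    {"translation": [-8.6,37.5,0],"roll": 0},
    {"translation": [-8.6,37.5,0],"roll": 0},
    {"translation": [-8.6,37.5,0],"roll": 0},
    {"translation": [0,0,0],"roll": 0},
    {"translation": [0,0,0],"roll": 0},
    {"translation": [0,0,0],"roll": 0},
  ],
)

```text
time: 11.53
tool_pos: [0.6019, 0.1716, 0.15]
tool_rot: [-3.141, -0.001, 2.97]
contact_force: [-0.5, -1.3, -1.7]
opening: 0.0253
grip_force: 30.0
```

```bash
python3 - <<'E'
from h import *
o=observe();print(o['time'],o['tool_pos'].round(4),o['tool_rot'].round(4),o['opening'],o['contact_force'])
a=np.ascontiguousarray(read_camera("top")[:,:,::-1]);b=np.ascontiguousarray(read_camera("side")[:,:,::-1])
cv2.imwrite('pics/t3.png',a);cv2.imwrite('pics/s3.png',b)
print(proj("side",o['tool_pos']),proj("side",o['tool_pos']-[0,0,.026]))
t2=cv2.imread('pics/t2.png')
A=cv2.resize(b[110:220,260:370],(500,500),interpolation=cv2.INTER_CUBIC)
B=cv2.resize(t2[210:290,400:460],(300,400),interpolation=cv2.INTER_CUBIC)
t1=cv2.imread('pics/top.png');B=cv2.resize(t1[262:302,408:448],(300,300),interpolation=cv2.INTER_CUBIC)
s1=cv2.imread('pics/side.png');C=cv2.resize(s1[365:405,265:305],(300,300),interpolation=cv2.INTER_CUBIC)[:200]
cv2.imwrite('pics/f1.png',np.hstack([A,np.vstack([B,C])]))
E
```

```text
11.5333 [0.6019 0.1716 0.15  ] [-3.1405e+00 -1.4000e-03  2.9695e+00] 0.025327908528780037 [-0.54946203 -1.31773316 -1.69778132]
[317.80421247 160.45221869] [317.14997093 168.24933939]
```

View pics/f1.png

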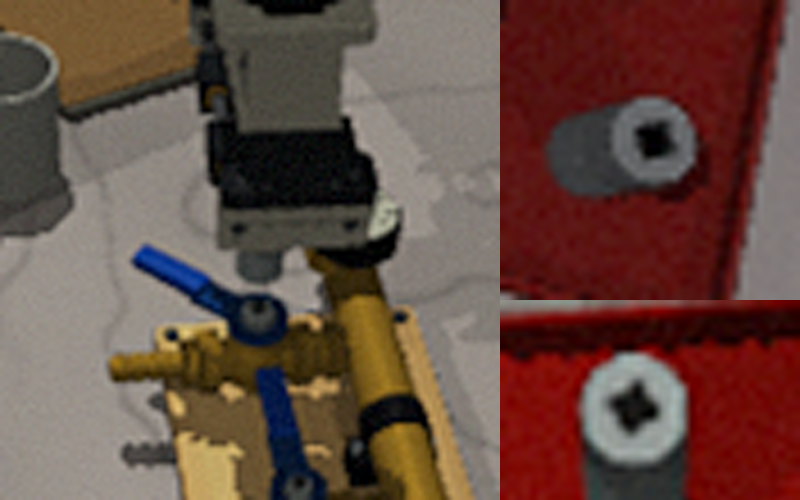

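Call:
step_arm(
  commands=[
    {"translation": [-1.0,0,10],"roll": 0},
    {"translation": [0,0,10],"roll": 0},
    {"translation": [0,0,6],"roll": 0},
    {"translation": [0,0,2],"roll": 0},
    {"translation": [0,0,0],"roll": 0},
    {"translation": [0,0,0],"roll": 0},
  ],
)

```text
time: 12.13
tool_pos: [0.6035, 0.1714, 0.1225]
tool_rot: [-3.141, -0.0, 2.969]
contact_force: [0.3, 0.3, -0.9]
opening: 0.0255
grip_force: 30.0
```

Call:
step_arm(
  commands=[
    {"translation": [0,0,1.5],"roll": 0},
    {"translation": [0,0,1.5],"roll": 0},
    {"translation": [0,0,1],"roll": 0},
    {"translation": [0,0,1],"roll": 0},
    {"translation": [0,0,0],"roll": 0},
    {"translation": [0,0,0],"roll": 0},
  ],
)

```text
time: 12.63
tool_pos: [0.6037, 0.1717, 0.1178]
tool_rot: [3.141, 0.001, 2.969]
contact_force: [1.9, 0.3, -1.1]
opening: 0.0253
grip_force: 30.0
```

Call:
step_arm(
  commands=[
    {"translation": [0,0,1],"roll": 0},
    {"translation": [0,0,1],"roll": 0},
    {"translation": [0,0,0],"roll": 0},
    {"translation": [0,0,0],"roll": 0},
  ],
)

```text
time: 12.97
tool_pos: [0.6038, 0.1717, 0.1161]
tool_rot: [3.141, 0.001, 2.969]
contact_force: [0.8, 1.3, 2.3]
opening: 0.0255
grip_force: 30.0
```

Call:
step_arm(
  commands=[
    {"translation": [0,0,1],"roll": 0},
    {"translation": [0,0,1],"roll": 0},
    {"translation": [0,0,0],"roll": 0},
    {"translation": [0,0,0],"roll": 0},
  ],
)

```text
time: 13.3
tool_pos: [0.6039, 0.1717, 0.1143]
tool_rot: [3.141, 0.001, 2.969]
contact_force: [-0.2, 1.9, 5.3]
opening: 0.0257
grip_force: 30.0
```

Call:
step_arm(
  commands=[
    {"translation": [0,0,1],"roll": 0},
    {"translation": [0,0,1],"roll": 0},
    {"translation": [0,0,0],"roll": 0},
    {"translation": [0,0,0],"roll": 0},
  ],
)

```text
time: 13.63
tool_pos: [0.604, 0.1717, 0.1129]
tool_rot: [3.141, 0.002, 2.969]
contact_force: [-1.0, 0.8, 8.4]
opening: 0.0256
grip_force: 30.0
```

```bash
python3 - <<'E'
from h import *
o=observe();print(o['time'],o['tool_pos'].round(4),o['tool_rot'].round(4),o['opening'],o['contact_force'],o['torque'])
E
```

```text
13.6333 [0.604  0.1717 0.1129] [3.1410e+00 1.7000e-03 2.9689e+00] 0.02561494283174394 [-0.9724323   0.76338808  8.35103346] [0.33348258 0.07740361 0.04063966]
```

Call:
step_arm(
  commands=[
    {"translation": [0,0,0],"roll": 0.04},
    {"translation": [0,0,0],"roll": 0.04},
    {"translation": [0,0,0],"roll": 0.04},
    {"translation": [0,0,0],"roll": 0.04},
    {"translation": [0,0,0],"roll": 0},
  ],
)

```text
time: 14.05
tool_pos: [0.6038, 0.1716, 0.1124]
tool_rot: [3.141, 0.001, 2.807]
contact_force: [-0.4, 1.2, 6.0]
opening: 0.0254
grip_force: 30.0
```

Call:
step_arm(
  commands=[
    {"translation": [0,0,0],"roll": 0.04},
    {"translation": [0,0,0],"roll": 0.04},
    {"translation": [0,0,0],"roll": 0.04},
    {"translation": [0,0,0],"roll": 0.04},
    {"translation": [0,0,0],"roll": 0},
  ],
)

```text
time: 14.47
tool_pos: [0.6037, 0.1715, 0.1121]
tool_rot: [3.141, 0.001, 2.647]
contact_force: [0.9, 0.5, 5.3]
opening: 0.0253
grip_force: 30.0
```

Call:
step_arm(
  commands=[
    {"translation": [0,0,0.5],"roll": 0.04},
    {"translation": [0,0,0.5],"roll": 0.04},
    {"translation": [0,0,0],"roll": 0.04},
    {"translation": [0,0,0],"roll": 0.04},
    {"translation": [0,0,0],"roll": 0},
  ],
)

```text
time: 14.88
tool_pos: [0.6036, 0.1714, 0.1111]
tool_rot: [3.141, 0.001, 2.488]
contact_force: [-0.7, 0.9, 6.2]
opening: 0.0254
grip_force: 30.0
```

Call:
step_arm(
  commands=[
    {"translation": [0,0,0],"roll": 0.04},
    {"translation": [0,0,0],"roll": 0.04},
    {"translation": [0,0,0],"roll": 0.04},
    {"translation": [0,0,0],"roll": 0.04},
    {"translation": [0,0,0],"roll": 0},
  ],
)

```text
time: 15.3
tool_pos: [0.6032, 0.1713, 0.1099]
tool_rot: [-3.14, -0.001, 2.329]
contact_force: [0.5, -0.6, -1.0]
opening: 0.0249
grip_force: 30.0
```

```bash
python3 - <<'E'
from h import *
o=observe();print(o['time'],o['tool_pos'].round(4),o['tool_rot'].round(4),o['opening'],o['contact_force'],o['torque'])
b=np.ascontiguousarray(read_camera("side")[:,:,::-1]);a=np.ascontiguousarray(read_camera("top")[:,:,::-1])
cv2.imwrite('pics/t4.png',a);cv2.imwrite('pics/s4.png',b)
A=cv2.resize(b[140:205,285:350],(600,600),interpolation=cv2.INTER_CUBIC)
cv2.imwrite('pics/g1.png',A)
E
```

```text
15.3 [0.6032 0.1713 0.1099] [-3.1404e+00 -5.0000e-04  2.3288e+00] 0.02492836894750797 [ 0.48372248 -0.6259952  -1.0455777 ] [ 0.05572452 -0.35918651 -0.05223552]
```

View pics/g1.png

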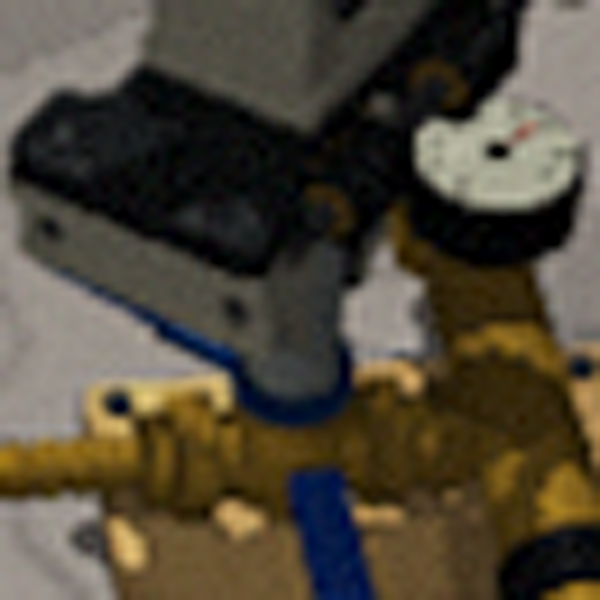

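Call:
step_arm(
  commands=[
    {"translation": [0,0,1],"roll": 0.02},
    {"translation": [0,0,1],"roll": 0.02},
    {"translation": [0,0,1],"roll": 0},
    {"translation": [0,0,1],"roll": 0},
    {"translation": [0,0,0],"roll": 0},
    {"translation": [0,0,0],"roll": 0},
  ],
)

```text
time: 15.9
tool_pos: [0.6038, 0.1715, 0.1093]
tool_rot: [3.14, 0.001, 2.289]
contact_force: [-4.4, -1.2, 14.0]
opening: 0.0257
grip_force: 30.0
```

```bash
python3 - <<'E'
from h import *
o=observe();print(o['time'],o['tool_pos'].round(4),o['tool_rot'].round(4),o['opening'],o['contact_force'],o['torque'])
E
```

```text
15.9 [0.6038 0.1715 0.1093] [3.1402e+00 1.4000e-03 2.2889e+00] 0.025671717582810564 [-4.37843484 -1.24143801 14.00563144] [-0.3230166   0.85242442 -0.0067586 ]
```

Call:
step_arm(
  commands=[
    {"translation": [0,0,-4],"roll": 0},
    {"translation": [0,0,-10],"roll": 0},
    {"translation": [0,0,-15],"roll": 0},
    {"translation": [0,0,-16],"roll": 0},
    {"translation": [0,0,0],"roll": 0},
    {"translation": [0,0,0],"roll": 0},
    {"translation": [0,0,0],"roll": 0},
  ],
)

```text
time: 16.48
tool_pos: [0.603, 0.1714, 0.1508]
tool_rot: [-3.14, -0.001, 2.289]
contact_force: [-0.5, 0.1, -1.0]
opening: 0.0256
grip_force: 30.0
```

```bash
python3 - <<'E'
from h import *
o=observe();print(o['time'],o['tool_pos'].round(4),o['tool_rot'].round(4),o['opening'],o['contact_force'],o['torque'])
b=np.ascontiguousarray(read_camera("side")[:,:,::-1]);cv2.imwrite('pics/s5.png',b)
a=np.ascontiguousarray(read_camera("top")[:,:,::-1]);cv2.imwrite('pics/t5.png',a)
c=cv2.imread('pics/s3.png')
A=[cv2.resize(i[140:200,292:342],(400,480),interpolation=cv2.INTER_CUBIC) for i in(c,b)]
cv2.imwrite('pics/h1.png',np.hstack(A))
for i in (c,b): print(cv2.cvtColor(i,6)[160:186,314:320].mean(1).round().astype(int))
for z in(.119,.124,.129): print(proj("side",[.6025,.1585,z]))
E
```

```text
16.4833 [0.603  0.1714 0.1508] [-3.1402e+00 -7.0000e-04  2.2888e+00] 0.025573108296499985 [-0.48133984  0.06835457 -0.9564005 ] [ 0.02101659 -0.12916015 -0.01609856]
[ 68  72  72  72  73  57  52  61  61  62  59  58  99 135  87  22  32  37
  48  66  65  51  38  19  15  18]
[ 54  54  51  54  53  56  64  64  60  62  54  84 130 143  84  26  76  74
  54  66  62  53  37  21  17  18]
[318.71561329 173.13423761]
[318.84605543 171.67126237]
[318.97751662 170.19685793]
```

View pics/h1.png

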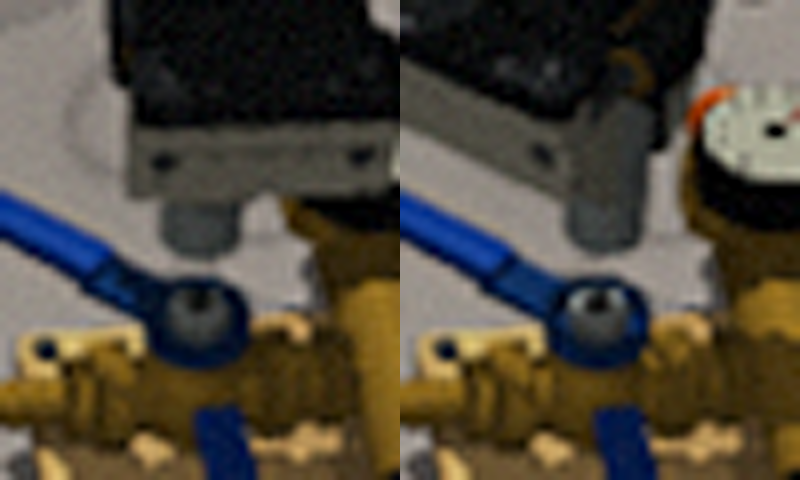

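Call:
step_arm(
  commands=[
    {"translation": [0,0,14],"roll": 0},
    {"translation": [0,0,8],"roll": 0},
    {"translation": [0,0,5],"roll": 0},
    {"translation": [0,0,3],"roll": 0},
    {"translation": [0,0,3],"roll": 0},
    {"translation": [0,0,2],"roll": 0},
    {"translation": [0,0,2],"roll": 0},
    {"translation": [0,0,0],"roll": 0},
    {"translation": [0,0,0],"roll": 0},
  ],
)

```text
time: 17.33
tool_pos: [0.6036, 0.1716, 0.1149]
tool_rot: [3.141, 0.0, 2.289]
contact_force: [-0.1, 0.1, -0.8]
opening: 0.0255
grip_force: 30.0
```

Call:
step_arm(
  commands=[
    {"translation": [0,0,2],"roll": 0},
    {"translation": [0,0,0],"roll": 0},
    {"translation": [0,0,0],"roll": 0},
  ],
)

```text
time: 17.58
tool_pos: [0.6035, 0.1715, 0.1127]
tool_rot: [3.142, 0.0, 2.289]
contact_force: [0.3, -0.4, -1.3]
opening: 0.0255
grip_force: 30.0
```

Call:
step_arm(
  commands=[
    {"translation": [0,0,2],"roll": 0},
    {"translation": [0,0,0],"roll": 0},
    {"translation": [0,0,0],"roll": 0},
  ],
)

```text
time: 17.83
tool_pos: [0.6034, 0.1715, 0.1105]
tool_rot: [-3.141, -0.0, 2.289]
contact_force: [0.4, -0.4, -1.2]
opening: 0.0257
grip_force: 30.0
```

Call:
step_arm(
  commands=[
    {"translation": [0,0,1.5],"roll": 0},
    {"translation": [0,0,0],"roll": 0},
    {"translation": [0,0,0],"roll": 0},
  ],
)

```text
time: 18.08
tool_pos: [0.6037, 0.1716, 0.1095]
tool_rot: [3.141, 0.0, 2.289]
contact_force: [-0.3, 0.2, 0.4]
opening: 0.0253
grip_force: 30.0
```

Call:
step_arm(
  commands=[
    {"translation": [0,0,1.5],"roll": 0},
    {"translation": [0,0,0],"roll": 0},
    {"translation": [0,0,0],"roll": 0},
  ],
)

```text
time: 18.33
tool_pos: [0.6038, 0.1716, 0.1093]
tool_rot: [3.14, 0.001, 2.289]
contact_force: [-3.0, -0.2, 9.5]
opening: 0.0251
grip_force: 30.0
```

Call:
step_arm(
  commands=[
    {"translation": [0,0,1.5],"roll": 0},
    {"translation": [0,0,0],"roll": 0},
    {"translation": [0,0,0],"roll": 0},
  ],
)

```text
time: 18.58
tool_pos: [0.604, 0.1716, 0.1092]
tool_rot: [3.139, 0.002, 2.289]
contact_force: [-5.2, -1.2, 17.0]
opening: 0.0253
grip_force: 30.0
```

Call:
step_arm(
  commands=[
    {"translation": [0,0,-4],"roll": 0},
    {"translation": [0,0,0],"roll": 0.05},
    {"translation": [0,0,0],"roll": 0.05},
    {"translation": [0,0,0],"roll": 0.05},
    {"translation": [0,0,0],"roll": 0},
    {"translation": [0,0,0],"roll": 0},
  ],
)

```text
time: 19.08
tool_pos: [0.6034, 0.1715, 0.1099]
tool_rot: [-3.141, -0.0, 2.14]
contact_force: [-0.2, -0.1, -1.6]
opening: 0.0252
grip_force: 30.0
```

```bash
python3 - <<'E'
from h import *
o=observe();print(o['time'],o['tool_pos'].round(4),o['tool_rot'].round(4),o['contact_force'],o['torque'])
E
```

```text
19.0833 [0.6034 0.1715 0.1099] [-3.1411 -0.      2.1403] [-0.22526458 -0.1143573  -1.62060598] [ 0.00697296 -0.11453875  0.00952836]
```

Call:
step_arm(
  commands=[
    {"translation": [0,0,0],"roll": 0.05},
    {"translation": [0,0,0],"roll": 0.05},
    {"translation": [0,0,0],"roll": 0},
    {"translation": [0,0,0],"roll": 0},
  ],
)

```text
time: 19.42
tool_pos: [0.6034, 0.1713, 0.1099]
tool_rot: [-3.141, 0.0, 2.041]
contact_force: [0.3, -0.9, -1.6]
opening: 0.0255
grip_force: 30.0
```

```bash
python3 - <<'E'
from h import *
o=observe();print(o['time'],o['tool_pos'].round(4),o['tool_rot'].round(4),o['contact_force'],o['torque'])
E
```

```text
19.4167 [0.6034 0.1713 0.1099] [-3.1408e+00  2.0000e-04  2.0413e+00] [ 0.31236855 -0.90510084 -1.56798833] [-0.31321707 -0.1395379   0.03032298]
```

Call:
step_arm(
  commands=[
    {"translation": [0,0,0],"roll": 0.04},
    {"translation": [0,0,0],"roll": 0.04},
    {"translation": [0,0,0],"roll": 0},
    {"translation": [0,0,0],"roll": 0},
  ],
)

```text
time: 19.75
tool_pos: [0.6033, 0.1713, 0.11]
tool_rot: [-3.141, 0.0, 1.961]
contact_force: [-0.4, -1.9, -1.6]
opening: 0.0253
grip_force: 30.0
```

```bash
python3 - <<'E'
from h import *
o=observe();print(o['time'],o['tool_pos'].round(4),o['tool_rot'].round(4),o['contact_force'],o['torque'])
E
```

```text
19.75 [0.6033 0.1713 0.11  ] [-3.1408e+00  3.0000e-04  1.9614e+00] [-0.42933235 -1.93169475 -1.57505643] [-0.37054317 -0.05641254  0.0926841 ]
```

Call:
step_arm(
  commands=[
    {"translation": [0,0,0],"roll": 0.04},
    {"translation": [0,0,0],"roll": 0.04},
    {"translation": [0,0,0],"roll": 0},
    {"translation": [0,0,0],"roll": 0},
  ],
)

```text
time: 20.08
tool_pos: [0.6032, 0.1713, 0.11]
tool_rot: [-3.141, 0.0, 1.881]
contact_force: [-1.3, -2.8, -2.9]
opening: 0.0252
grip_force: 30.0
```

```bash
python3 - <<'E'
from h import *
o=observe();print(o['time'],o['tool_pos'].round(4),o['tool_rot'].round(4),o['contact_force'],o['torque'])
E
```

```text
20.0833 [0.6032 0.1713 0.11  ] [-3.1407e+00  3.0000e-04  1.8814e+00] [-1.29937067 -2.78110746 -2.9121733 ] [-0.47310523  0.11730846  0.16354756]
```

Call:
step_arm(
  commands=[
    {"translation": [0,0,0],"roll": -0.1},
    {"translation": [0,0,0],"roll": -0.1},
    {"translation": [0,0,0],"roll": -0.1},
    {"translation": [0,0,1.5],"roll": 0},
    {"translation": [0,0,1.5],"roll": 0},
    {"translation": [0,0,1],"roll": 0},
    {"translation": [0,0,0],"roll": 0},
    {"translation": [0,0,0],"roll": 0},
  ],
)

```text
time: 20.75
tool_pos: [0.604, 0.1717, 0.1092]
tool_rot: [3.139, 0.001, 2.177]
contact_force: [-5.9, -3.1, 16.0]
opening: 0.0256
grip_force: 30.0
```

```bash
python3 - <<'E'
from h import *
o=observe();print(o['time'],o['tool_pos'].round(4),o['tool_rot'].round(4),o['contact_force'],o['torque'])
b=np.ascontiguousarray(read_camera("side")[:,:,::-1]);cv2.imwrite('pics/s6.png',b)
a=np.ascontiguousarray(read_camera("top")[:,:,::-1]);cv2.imwrite('pics/t6.png',a)
B=cv2.resize(b[140:205,285:350],(400,400),interpolation=cv2.INTER_CUBIC);A=cv2.resize(a[140:220,180:260],(400,400),interpolation=cv2.INTER_CUBIC)
cv2.imwrite('pics/k1.png',np.hstack([A,B]))
for f in("s2","s4","s6"):
  i=cv2.imread(f'pics/{f}.png')[140:190,270:330];m=cv2.inRange(cv2.cvtColor(i,cv2.COLOR_BGR2HSV),(100,120,50),(130,255,255));p=np.argwhere(m);p=p[p[:,1]<34];print(f,len(p),p.mean(0),np.linalg.svd(p-p.mean(0))[2][0])
E
```

```text
20.75 [0.604  0.1717 0.1092] [3.1391e+00 1.4000e-03 2.1769e+00] [-5.87191574 -3.1220881  15.9838422 ] [-0.52014661  1.08669719  0.08086666]
s2 0 [nan nan] [1. 0.]
s4 3 [35.         32.33333333] [0.6463749  0.76301998]
s6 4 [29.5  22.75] [0.5012424  0.86530692]<stdin>:8: RuntimeWarning: Mean of empty slice.
  ret = um.true_divide(
```

View pics/k1.png

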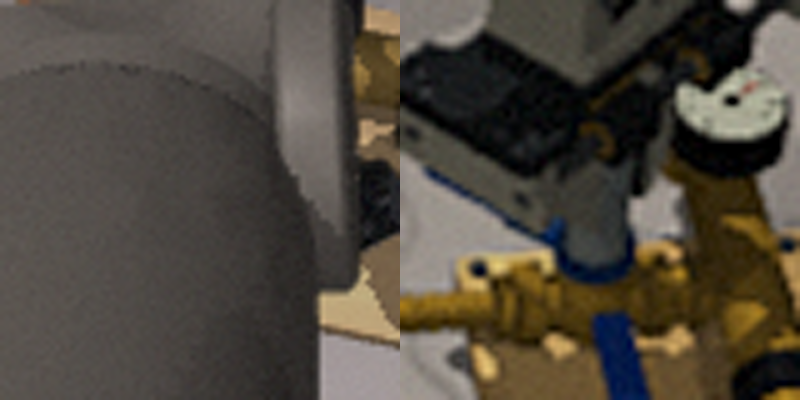

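Call:
step_arm(
  commands=[
    {"translation": [0,0,-1.2],"roll": 0},
    {"translation": [0,0,0],"roll": 0},
    {"translation": [0,0,0],"roll": 0},
    {"translation": [0,0,0],"roll": 0},
  ],
)

```text
time: 21.18
tool_pos: [0.6039, 0.1717, 0.1093]
tool_rot: [3.14, 0.001, 2.177]
contact_force: [-4.3, -0.9, 10.5]
opening: 0.0257
grip_force: 30.0
```

```bash
python3 -c "
from cell import *
o=observe();print(o['tool_pos'],o['contact_force'],o['torque'])
print(hand_in())"
```

```text
[0.60392827 0.17165572 0.10927608] [-4.26844906 -0.85145737 10.51353263] [-0.42229962  0.58058896 -0.03659716]
the job is handed in; nothing more can be done
None
```

I turned the gauge valve's lever to about half open (44–45° measured) and let go of it. The middle socket, the only one I took, is seated on its nut with about 10 N of push and still held in the gripper. The job was handed in at about 21 s. Seating is judged from a repeatable hard stop and the hex resisting turning, since the camera could not show the socket's rim in the recess.

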